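# Fit the access panel behind its interlocked swing handle

### The job

Fit the loose metal access panel onto the open housing: slide the lock bolt out so that the swing handle is free, swing the handle fully aside, then hook one short edge of the panel under the housing's fixed lip and lower the other end until the panel lies flat over the opening. Then swing the handle fully back over the panel and push the lock bolt fully home again. Leave the tape measure, the wood block and the roll of tape where they are.

Things in the scene. Friction and masses are not known exactly. Their poses are not given: they have to be found in the camera images.
- housing: Grey metal housing fixed on the table: x -60 to 60, y -85 to 125 mm, deck at z = 40 with a rectangular opening (x -32 to 32, y -34 to 46) for the panel to cover. Origin on the table under the centre of the panel's seat. Seat: between side fences 5 mm high (inner faces at x = -48 and 48), the end wall under the lip (y = -63.5) and a ridge 8 mm high (y = 64 to 69): 96 by 127.5 mm.
- seat (a point): Centre of the panel's seat on the deck, 40 mm above the housing's origin; axes as the housing. The 8 mm ridge and the lip leave no way in for a level panel: it enters tilted, lip edge down by about 12 degrees, and is pushed under the lip before it is lowered.
- lip (a point): Middle of the free edge of the fixed steel lip, at its underside: x = 0, y = -48, z = 55 mm of the housing, 15 mm above the deck. The lip is 100 mm long in x, 6 mm thick (top z = 61) and overhangs the deck by 15.5 mm to the end wall on its -y side. Axes as the housing.
- pivot (a point): Point on the deck on the vertical axis of the swing handle, at x = 0, y = 92, z = 40 mm of the housing; axes as the housing.
- handle_knob (a point): Grip point on the upright round black knob (20 mm diameter, top rim 22 mm) on the swing handle's flat arm, 80 mm from the pivot axis, 82 mm above the table; knob from z = 59 to 99 mm. Arm: 18 mm wide, z = 50.5 to 59, so 2.5 mm above a panel lying flat. Beyond the pivot its nose reaches 45 mm and covers the panel's end when closed.
- handle (a joint): Angle of the swing handle, rad. 0 = closed: knob on the housing's +y side, nose over the panel. Grows to 1.6 (fully open) as the knob swings level about the pivot from the housing's +y to its +x (clockwise from above). Friction 1 to 2 N at the knob; it stays where left. With the lock bolt in it has only about 0.1 rad of play.
- bolt_knob (a point): Grip point on the upright round black knob (20 mm diameter, top rim 22 mm) of the sliding lock bolt, 70 mm above the table; knob from z = 50 (the bolt's flat bar) to 86 mm. With the bolt fully in it is at x = -80, y = 92 mm of the housing. The bolt's tip enters a notch between two lugs of the handle's hub.
- bolt (a joint): Travel of the lock bolt, m. 0 = fully in, handle locked; grows as it slides level toward the housing's -x, to 0.03 = fully out. The handle is free above about 0.018. Friction about 1.5 N; it stays where left, and enters the notch only with the handle closed.
- panel: Loose aluminium access panel, a plate 90 (x) by 120 (y) by 8 mm with a grip bar on top, about 0.3 kg. Origin: centre of the underside; z is its upward normal. Both short (90 mm) edges are alike, so it may go in either way round.
- panel_handle (a point): Centre of the panel's grip bar, 45 mm above the centre of its underside; axes as the panel. The dark steel bar is 70 mm long along x, 14 mm wide in y and 14 mm high, on two posts (outer 10 mm of each end), its underside 30 mm above the plate. With the panel flat on its seat this point is 45 mm above seat.
- tape_measure_mid (a point): Middle of a tape measure, 35 x 89 x 63 mm, a bystander.
- wood_block_mid (a point): Middle of a beech block, 45 x 96 x 35 mm, a bystander.
- tape_roll_mid (a point): Middle of a roll of tape lying flat, 104 mm across and 25 mm high, a bystander.

How it is judged (in metres and radians):
On the way, in this order (a step that is already met when the one before it is completed fails the run):
1. the lock bolt is slid out (value of joint bolt above 0.02 m), for 0.1 s.
2. the swing handle is swung aside (value of joint handle above 1.3 rad), for 0.2 s.
3. the panel lies flat on its seat, hooked under the lip, while the handle is aside (x of panel_handle in the frame of seat between -0.006 and 0.006 m and y of panel_handle in the frame of seat between -0.006 and 0.006 m and z of panel_handle in the frame of seat below 0.0475 m and angle between panel_handle's own z axis and vertical below 0.035 rad and angle between the y axis of panel_handle and the y axis of seat, either way round below 0.1 rad and value of joint handle above 0.9 rad), for 0.2 s.
4. the handle is swung back over the panel (value of joint handle below 0.12 rad), for 0.2 s.
5. the lock bolt is pushed home (value of joint bolt below 0.006 m), for 0.2 s.
At the end, for the whole second after the job is handed in: The panel is at rest flat on its seat under the lip (bar centre within 6 mm of the seat's centre in x and y and at most 2.5 mm high, tilt under 0.035 rad, its y axis within 0.1 rad of the housing's), the swing handle is closed (under 0.12 rad) and the lock bolt is in (under 6 mm) (x of panel_handle in the frame of seat between -0.006 and 0.006 m and y of panel_handle in the frame of seat between -0.006 and 0.006 m and z of panel_handle in the frame of seat below 0.0475 m and angle between panel_handle's own z axis and vertical below 0.035 rad and angle between the y axis of panel_handle and the y axis of seat, either way round below 0.1 rad and value of joint handle below 0.12 rad and value of joint bolt below 0.006 m and linear speed of panel below 0.02 m/s); the robot touches nothing.
It fails at once if the tape measure is moved more than 30 mm (distance of tape_measure_mid from where it was at the start of the episode above 0.03 m).
It fails at once if the wood block is moved more than 30 mm (distance of wood_block_mid from where it was at the start of the episode above 0.03 m).
It fails at once if the tape roll is moved more than 30 mm (distance of tape_roll_mid from where it was at the start of the episode above 0.03 m).
It also fails if it takes over 72 s, if anything falls off the work surface, if the arm or the gripper's body presses on something with over 40 N, if the wrist force passes 120 N, or if a joint passes its speed limit or range.

### The arm

A 6-joint arm with a two-finger parallel gripper is mounted at the origin on a cart in front of the work surface, level with it; the furniture and walls round the work are solid. World frame = base frame: x ahead of the robot, y to its left, z up, the work surface at z = 0. Lengths are in mm, angles in degrees, forces in N, time in s.
With the tool pointing down it reaches from about 300 to 850 mm from the base axis. Payload 4.2 kg.
Tool frame: the origin (TCP) lies at the very end of the fingers, on their centre line; the grasp point (between the pads) lies 19 mm behind it; z points along the fingers, y is the line along which they close (so a half turn about z gives the same grasp; the last joint's range is limited). The gripper opens to 91 mm and grips with 3 to 60 N. Pads are 32 mm wide; open, the fingers measure 118 mm over their backs; the gripper's body (76 mm by 178 mm) begins 60 mm behind the grasp point.
Start: joints at [62.968, 18.312, 89.639, -0, 72.044, -1.146], TCP at [251.041, 517.321, 213.976] pointing down, gripper open.
Joint ranges: [-177.97, 177.97], [-48.28, 115.42], [12.27, 149.76], [-77.06, 257.06], [2.81, 150.46], [-146.56, 146.56]. Speed limits (degrees/s): [147.25, 147.25, 180, 180, 180, 180].

### API

Orientations are given as [roll, pitch, yaw] about the fixed x, y, z axes, in that order (R = Rz(yaw) Ry(pitch) Rx(roll)).
In Python, from workcell import * gives the robot as it stands.
- The arm moves only by the tool move_arm, never from a script. Its argument "motion" is a list of rows, each a list of 3 entries, a list of its own where there are three numbers: the finger opening in mm, from 0 to 91.2, then the shift along the world's x, y, z in units of 25 mm (1.0 is 25 mm), then the turn, a rotation vector about the world's x, y, z in units of 4 degrees (1.0 is 4 degrees). In form: [[grip, [x, y, z], [ax, ay, az]], ...]. A call has 1 to 20 rows; each row shifts and turns the commanded pose from where the row before left it; what a row does not reach is not made up. A row lasts 1/12 s, in which the tool goes at most 41.7 mm and 7.16 degrees, less where a joint would pass 70% of its speed; a pose out of reach is approached as far as the arm can. A call with a number of a shift or a turn outside -1 to 1 is refused whole. A call with a gripper value outside its range is refused whole. The fingers move at their own pace and stop on an object; "grip_force" is the grip in N (left out, the last holds). Time passes only in rows, so rows that do not move let the fingers close. It gives the time, the measured TCP pose, the force, the opening and the grip force at its end, in the units of the state.
- state(): the state, without advancing time (a new reading comes with each control period).
- grab_frame(name): name is "side" or "top" or "wrist"; returns the picture (400x640x3 uint8, blue, green, red); there is no depth.
- camera_info(name): a dict with "fx", "fy", "cx", "cy" (pixels), "k1" (the pictures are not rectified: a ray, as slopes to the right and down, at radius r is drawn at 1 + k1 r^2 times it, then the intrinsics apply), "rvec" (rotation vector, rad) and "tvec" (3), from world to camera coordinates, as OpenCV has them. Camera axes: x right, y down, z forward; pixel columns grow to the right and rows downward; lengths in mm; the calibration is good to about 2 mm. A picture is of the moment at which its call begins: read the wrist's pose just before it. camera_info takes no time and is no camera call; for the wrist camera it gives the pose at the moment of the call.
- job_done(): hands the job in; it is judged then, once.
The state is a dict: "time_s": time; "qpos": joint angles; "qvel": joint speeds; "effort": joint torques, N m; "ee_pos": TCP position; "ee_rot": TCP orientation; "force": force on the tool from outside, world axes, zero at the start; "torque": the same for the moment, N m; "gripper_width": finger opening in mm; "gripper_force": force on a finger pad.
Only numpy, scipy, OpenCV 4.12 (cv2) and the standard library are available. Lean on these libraries where they do the work, as an engineer would, in place of code of your own. Each camera call takes 0.05 s, during which the arm holds its last target. There are 200 camera calls.

## Working session

There is one attempt and no reset: what is moved stays moved. The work goes in short steps, Python scripts to look and compute and a tool call to move; the robot and the scene stay as the last step left them, time stands still between calls to the robot, and variables do not carry over. Pictures are saved under pics/ and viewed, at most 13 in all, crops included, and the job is handed in when it is done.

Besides the shell and the picture viewer there is one more tool, called after ">>>" as name([rows], argument=value, ...), one row to a line, values as JSON. move_arm: Moves the arm, as the interface text tells. Shifts and turns lie within -1 to 1; 1 stands for 25 mm of shift or 4 degrees of turn. Its arguments: {"type":"object","properties":{"motion":{"type":"array","items":{"type":"array"}},"grip_force":{"type":"number"}},"required":["motion"]}

```bash
mkdir -p pics; ls; python3 - <<'E'
from workcell import *
import cv2,numpy as np
print(state())
a=grab_frame("top");b=grab_frame("side")
cv2.imwrite("pics/top.png",a);cv2.imwrite("pics/side.png",b)
for n in("top","side","wrist"):print(n,camera_info(n))
E
```

```text
pics
{'time_s': 0.0, 'qpos': array([ 6.29694600e+01,  1.83512676e+01,  8.97058193e+01, -2.00046966e-03,
        7.20408422e+01, -1.14422407e+00]), 'qvel': array([-0.00213891,  0.03686787,  0.00291632,  0.02718311,  0.05967741,
       -0.03782088]), 'effort': array([ 1.66854628e-03, -4.12458086e+01, -2.31974638e+01,  7.28187687e-02,
        4.52634471e-02, -1.35810883e-04]), 'ee_pos': array([250.81130989, 516.87688289, 213.12797265]), 'ee_rot': array([-1.79902053e+02, -5.39946427e-05,  1.54114302e+02]), 'force': array([ 0.8727257 , -0.09984117, -0.34887494]), 'torque': array([ 0.00957198,  0.03327819, -0.0406312 ]), 'gripper_force': 0.0, 'gripper_width': 91.1799442210215}
top {'fx': 513.3040604521595, 'fy': 513.3040604521595, 'cx': 322.40867469425274, 'cy': 198.49216441568055, 'k1': -0.1710721478912203, 'rvec': array([ 2.14303472, -2.15743669,  0.13469316]), 'tvec': array([ -38.65863353,  557.80488532, 1681.15023692])}
side {'fx': 397.93910249750684, 'fy': 397.93910249750684, 'cx': 322.08735526082705, 'cy': 198.82583408742218, 'k1': -0.046480688581420536, 'rvec': array([ 2.26510885, -0.41195189,  0.18877967]), 'tvec': array([-543.62544378,  172.1595463 , 1146.49526504])}
wrist {'fx': 353.3293279120569, 'fy': 353.3293279120569, 'cx': 318.9692213792751, 'cy': 200.9711498028812, 'k1': -0.025766190361651977, 'rvec': array([-2.44396272, -1.5320361 , -0.22394718]), 'tvec': array([-574.72848853,  -33.78156883,  391.9075062 ])}
```

View pics/top.png

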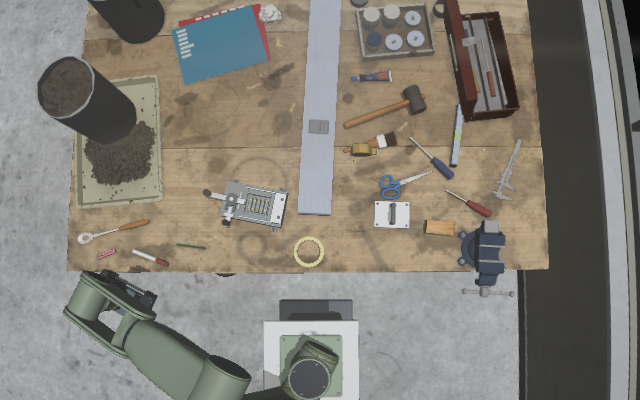

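View pics/side.png

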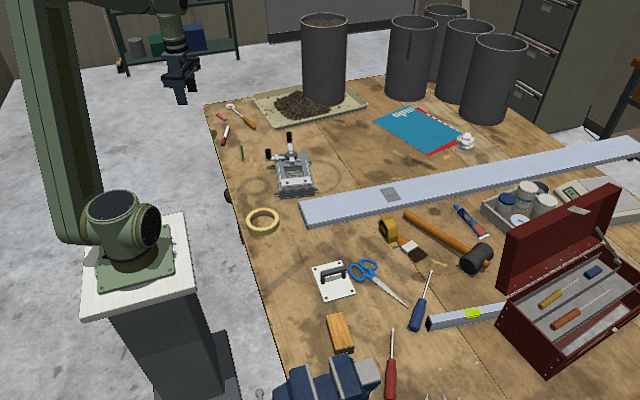

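```bash
cat > h.py <<'E'
import cv2,numpy as np
from workcell import *
def cam(n):
    c=camera_info(n);R=cv2.Rodrigues(np.array(c["rvec"]))[0];return c,R,np.array(c["tvec"])
def ray(n,u,v,C=None):
    c,R,t=C or cam(n)
    d=np.array([(u-c["cx"])/c["fx"],(v-c["cy"])/c["fy"]]);s=d.copy()
    for _ in range(20): s=d/(1+c["k1"]*(s@s))
    o=-R.T@t;r=R.T@np.array([s[0],s[1],1]);return o,r/np.linalg.norm(r)
def onz(n,u,v,z,C=None):
    o,r=ray(n,u,v,C);return o+r*(z-o[2])/r[2]
def proj(n,P,C=None):
    c,R,t=C or cam(n);p=R@np.array(P,float)+t;s=p[:2]/p[2];s=s*(1+c["k1"]*(s@s))
    return np.array([s[0]*c["fx"]+c["cx"],s[1]*c["fy"]+c["cy"]])
def tri(n1,p1,n2,p2):
    (a,u),(b,v)=ray(n1,*p1),ray(n2,*p2)
    M=np.stack([u,-v],1);k=np.linalg.lstsq(M,b-a,rcond=None)[0]
    return (a+u*k[0]+b+v*k[1])/2,np.linalg.norm(a+u*k[0]-b-v*k[1])
E
python3 - <<'E'
from h import *
a=cv2.imread("pics/top.png");b=cv2.imread("pics/side.png")
f=lambda im,x,y,w,h,s:cv2.resize(im[y:y+h,x:x+w],None,fx=s,fy=s,interpolation=cv2.INTER_CUBIC)
m=np.vstack([np.hstack([f(a,195,170,100,75,4),f(b,255,125,100,75,4)]),np.hstack([f(a,350,180,100,75,4),f(b,295,245,100,75,4)])])
cv2.imwrite("pics/m.png",m)
for p in [(208,193),(255,204),(392,214)]:print(p,onz("top",*p,60))
E
```

```text
(208, 193) [575.67551467 339.4156404   60.        ]
(255, 204) [537.65251532 180.62124192  60.        ]
(392, 214) [ 501.24930428 -271.53430992   60.        ]
```

View pics/m.png

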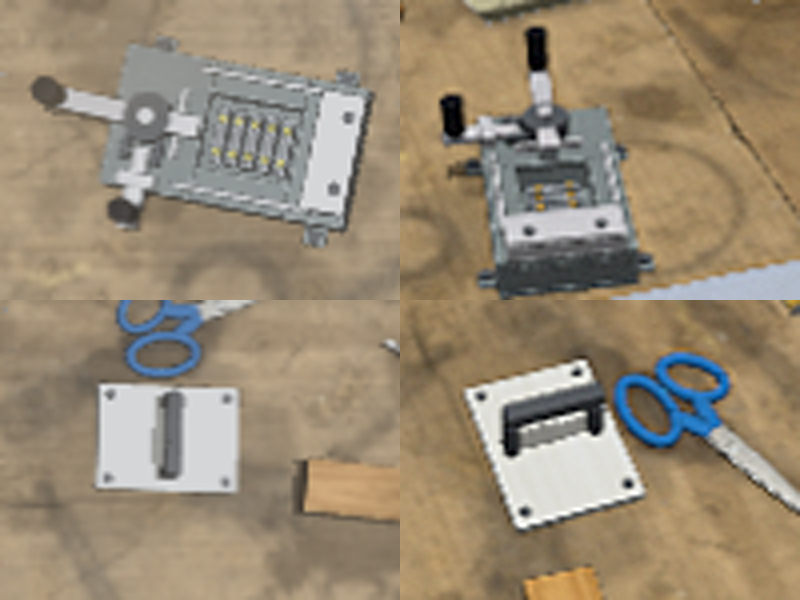

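```bash
python3 - <<'E'
from h import *
T=lambda x,y:(195+x/4-.4,170+y/4-.4)
P=lambda x,y:(350+x/4-.4,180+y/4-.4)
L=[((0,172),T(48,92),99),((-80,92),T(123,208),86),((50,-48),T(315,90),61),((-50,-48),T(303,208),61)]
A=[];B=[];pts=[]
for (x,y),px,z in L:
    w=onz("top",*px,z);pts.append(w);A+=[[x,-y,1,0],[y,x,0,1]];B+=[w[0],w[1]]
s,r,_,_=np.linalg.lstsq(np.array(A,float),np.array(B),rcond=None)
print("housing",s[2:],np.degrees(np.arctan2(s[1],s[0])),np.hypot(s[0],s[1]),(np.array(A)@s-B).round(1));
c=np.array([onz("top",*P(*p),8) for p in[(98,385),(240,390),(238,492),(96,488)]]);print(c.round(1),c.mean(0))
e=[onz("top",*P(*p),52) for p in[(172,393),(170,478)]];print(e,(e[0]+e[1])/2)
C=cam("wrist");t=state();print(C[1]@np.array([0,0,1]), -C[1].T@C[2])
E
```

```text
housing [537.6103785 170.3757928] -10.831937960801373 0.9785123060418619 [-2.1  0.7  0.3 -0.3  0.  -4.7  1.8  4.3]
[[ 298.5 -213.9    8. ]
 [ 292.7 -333.6    8. ]
 [ 207.5 -330.4    8. ]
 [ 212.6 -211.1    8. ]] [ 252.8229049  -272.25022386    8.        ]
[array([ 292.06102221, -270.40976832,   52.        ]), array([ 222.93876882, -267.68215754,   52.        ])] [ 257.49989552 -269.04596293   52.        ]
[-0.00144884  0.28845021 -0.9574938 ] [178.18825334 552.9150831  384.16061821]
```

>>> move_arm([
  [60, [0.9, -0.97, 0], [0, 0, 0.375]],
  [60, [0.9, -0.97, 0], [0, 0, 0.375]],
  [60, [0.9, -0.97, 0], [0, 0, 0.375]],
  [60, [0.9, -0.97, 0], [0, 0, 0.375]],
  [60, [0.9, -0.97, 0], [0, 0, 0.375]],
  [60, [0.9, -0.97, 0], [0, 0, 0.375]],
  [60, [0.9, -0.97, 0], [0, 0, 0.375]],
  [60, [0.9, -0.97, 0], [0, 0, 0.375]],
  [60, [0.9, -0.97, 0], [0, 0, 0.375]],
  [60, [0.9, -0.97, 0], [0, 0, 0.375]],
  [60, [0, 0, 0], [0, 0, 0]],
  [60, [0, 0, 0], [0, 0, 0]],
])

```text
time_s: 1.1
ee_pos: [476.6, 273.6, 213.4]
ee_rot: [-180.0, -0.1, 168.9]
force: [0.3, 0.6, 0.2]
gripper_width: 60.0
gripper_force: 0.0
```

```bash
python3 - <<'E'
from h import *
print(state()["ee_pos"],state()["ee_rot"],camera_info("wrist")["rvec"],camera_info("wrist")["tvec"])
a=grab_frame("wrist");cv2.imwrite("pics/w1.png",a)
P=lambda x,y:(350+x/4-.4,180+(y-300)/4-.4)
c=np.array([onz("top",*P(*p),8) for p in[(98,385),(240,390),(238,492),(96,488)]]);print(c.round(1),c.mean(0))
e=[onz("top",*P(*p),52) for p in[(172,393),(170,478)]];print(e,(e[0]+e[1])/2)
E
```

```text
[476.60704923 273.63398991 213.44329411] [-1.79979701e+02 -6.41877036e-02  1.68916369e+02] [-2.24159717 -1.84637324 -0.27078066] [-360.07337239 -430.96166462  272.1732936 ]
[[ 552.  -218.1    8. ]
 [ 546.8 -339.7    8. ]
 [ 459.6 -335.6    8. ]
 [ 464.2 -214.8    8. ]] [ 505.63245218 -277.07207394    8.        ]
[array([ 539.23433004, -275.44062307,   52.        ]), array([ 468.52356152, -272.16364396,   52.        ])] [ 503.87894578 -273.80213351   52.        ]
```

View pics/w1.png

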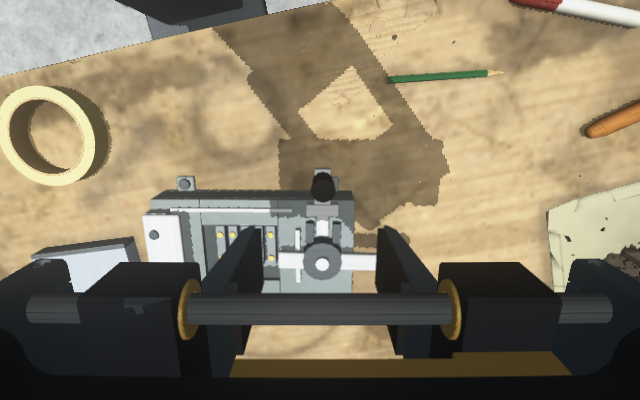

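```bash
python3 - <<'E'
from h import *
print(onz("wrist",322.5,187,86),onz("wrist",322,264,59),onz("wrist",325,187,86))
a=cv2.imread("pics/w1.png")
f=lambda im,x,y,w,h,s:cv2.resize(im[y:y+h,x:x+w],None,fx=s,fy=s,interpolation=cv2.INTER_CUBIC)
cv2.imwrite("pics/w1c.png",f(a,140,150,260,150,3))
E
```

```text
[472.58029258 278.53948257  86.        ] [558.7290837  261.87729624  59.        ] [472.99419101 280.67953093  86.        ]
```

View pics/w1c.png

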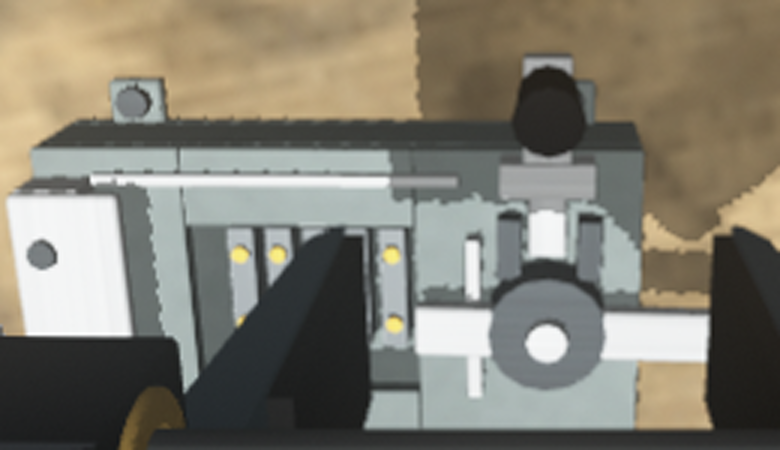

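>>> move_arm([
  [60, [-0.22, 0.2, -0.89], [0, 0, 0]],
  [60, [0, 0, -0.89], [0, 0, 0]],
  [60, [0, 0, -0.89], [0, 0, 0]],
  [60, [0, 0, -0.89], [0, 0, 0]],
  [60, [0, 0, -0.89], [0, 0, 0]],
  [50, [0, 0, -0.89], [0, 0, 0]],
  [40, [0, 0, -0.89], [0, 0, 0]],
  [30, [0, 0, 0], [0, 0, 0]],
  [0, [0, 0, 0], [0, 0, 0]],
  [0, [0, 0, 0], [0, 0, 0]],
  [0, [0, 0, 0], [0, 0, 0]],
  [0, [0, 0, 0], [0, 0, 0]],
], grip_force=20)

```text
time_s: 2.15
ee_pos: [470.3, 278.2, 59.6]
ee_rot: [-179.8, 0.0, 169.2]
force: [-1.4, -7.1, 2.3]
gripper_width: 19.9
gripper_force: 20.0
```

>>> move_arm([
  [0, [-0.22, 0.02, 0], [0, 0, 0]],
  [0, [-0.22, 0.03, 0], [0, 0, 0]],
  [0, [-0.22, 0.04, 0], [0, 0, 0]],
  [0, [-0.22, 0.04, 0], [0, 0, 0]],
  [0, [-0.2, 0.04, 0], [0, 0, 0]],
  [0, [-0.1, 0.02, 0], [0, 0, 0]],
  [0, [0, 0, 0], [0, 0, 0]],
  [0, [0, 0, 0], [0, 0, 0]],
])

```text
time_s: 2.82
ee_pos: [442.8, 283.7, 59.5]
ee_rot: [-180.0, 0.3, 169.2]
force: [4.3, -7.2, 1.4]
gripper_width: 19.4
gripper_force: 20.0
```

>>> move_arm([
  [50, [0, 0, 0], [0, 0, 0]],
  [60, [0, 0, 0], [0, 0, 0]],
  [60, [0, 0, 0.9], [0, 0, 0]],
  [60, [0, 0, 0.9], [0, 0, 0]],
  [60, [0, 0, 0.9], [0, 0, 0]],
  [60, [0.84, 0.387, 0.9], [0, 0, 0]],
  [60, [0.84, 0.387, 0], [0, 0, 0]],
  [60, [0.84, 0.387, 0], [0, 0, 0]],
  [60, [0.84, 0.387, 0], [0, 0, 0]],
  [60, [0.84, 0.387, 0], [0, 0, 0]],
  [60, [0.84, 0.387, 0], [0, 0, 0]],
  [60, [0, 0, 0], [0, 0, 0]],
  [60, [0, 0, 0], [0, 0, 0]],
])

```text
time_s: 3.9
ee_pos: [567.2, 343.5, 147.9]
ee_rot: [180.0, -0.0, 169.1]
force: [-0.6, -1.0, -0.0]
gripper_width: 59.9
gripper_force: 0.0
```

```bash
python3 - <<'E'
from h import *
a=grab_frame("wrist");cv2.imwrite("pics/w2.png",a)
b=grab_frame("top")
f=lambda im,x,y,w,h,s:cv2.resize(im[y:y+h,x:x+w],None,fx=s,fy=s,interpolation=cv2.INTER_CUBIC)
m=np.hstack([a[:,150:550],f(b,195,165,100,100,4)]);cv2.imwrite("pics/w2c.png",m)
s=state();print(s["ee_pos"],s["ee_rot"],camera_info("wrist")["rvec"],camera_info("wrist")["tvec"])
E
```

```text
[565.9965893  342.7434259  148.16319172] [-1.79997787e+02 -6.58839931e-02  1.69129297e+02] [-2.23859013 -1.85079083 -0.27168448] [-443.24747467 -485.0939378   187.70099704]
```

View pics/w2c.png

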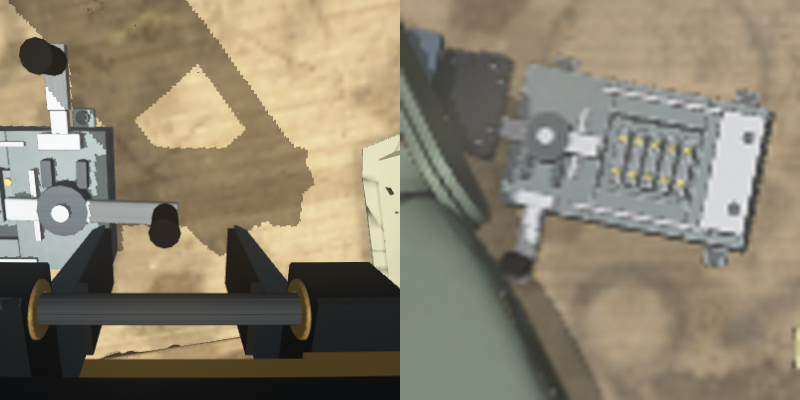

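```bash
python3 - <<'E'
from h import *
k=onz("wrist",315,231,99);b=onz("wrist",187,55,86);print(k,b)
for yaw in (-10,-11,-12):
  c,s=np.cos(np.radians(yaw)),np.sin(np.radians(yaw));R=np.array([[c,-s],[s,c]])
  print(yaw,k[:2]-R@[0,172],b[:2]-R@[-108,92],"prev",np.array([475.5,278.5])-R@[-80,92],k[:2]-R@[0,80])
E
```

```text
[571.63956715 339.19082257  99.        ] [447.65333642 282.64472867  86.        ]
-10 [541.77208059 169.80388905] [538.0369414  173.28841221] prev [538.3089879  174.00583251] [557.74771293 260.40620233]
-11 [538.82041994 170.35094702] [536.11464466 171.72765629] prev [536.4757471  172.92557949] [556.37484752 260.66064789]
-12 [535.87875633 170.94943524] [534.16540174 170.2006868 ] prev [534.6239325  171.87748547] [555.00663188 260.93901451]
```

>>> move_arm([
  [60, [0.18, -0.14, -0.82], [0, 0, 0]],
  [60, [0, 0, -0.82], [0, 0, 0]],
  [60, [0, 0, -0.82], [0, 0, 0]],
  [50, [0, 0, -0.82], [0, 0, 0]],
  [40, [0, 0, 0], [0, 0, 0]],
  [0, [0, 0, 0], [0, 0, 0]],
  [0, [0, 0, 0], [0, 0, 0]],
  [0, [0, 0, 0], [0, 0, 0]],
  [0, [0, 0, 0], [0, 0, 0]],
], grip_force=12)

```text
time_s: 4.75
ee_pos: [572.2, 339.6, 68.0]
ee_rot: [179.9, 0.1, 169.1]
force: [0.4, 0.3, 0.3]
gripper_width: 23.0
gripper_force: 0.0
```

```bash
python3 - <<'E'
import numpy as np
t=np.radians(79-np.linspace(0,92,18));p=80*np.stack([np.cos(t),np.sin(t)],1)/25
print(np.diff(p,axis=0).round(2).tolist())
E
```

```text
[[0.29, -0.07], [0.29, -0.1], [0.27, -0.13], [0.26, -0.15], [0.25, -0.17], [0.23, -0.2], [0.21, -0.22], [0.19, -0.24], [0.16, -0.25], [0.14, -0.27], [0.11, -0.28], [0.09, -0.29], [0.06, -0.3], [0.03, -0.3], [0.0, -0.3], [-0.03, -0.3], [-0.05, -0.3]]
```

>>> move_arm([
  [0, [0, 0, 0], [0, 0, 0]],
  [0, [0, 0, 0], [0, 0, 0]],
  [0, [0.29, -0.07, 0], [0, 0, 0]],
  [0, [0.29, -0.1, 0], [0, 0, 0]],
  [0, [0.27, -0.13, 0], [0, 0, 0]],
  [0, [0.26, -0.15, 0], [0, 0, 0]],
  [0, [0.25, -0.17, 0], [0, 0, 0]],
  [0, [0.23, -0.2, 0], [0, 0, 0]],
  [0, [0.21, -0.22, 0], [0, 0, 0]],
  [0, [0.19, -0.24, 0], [0, 0, 0]],
  [0, [0.16, -0.25, 0], [0, 0, 0]],
  [0, [0.14, -0.27, 0], [0, 0, 0]],
  [0, [0.11, -0.28, 0], [0, 0, 0]],
  [0, [0.09, -0.29, 0], [0, 0, 0]],
  [0, [0.06, -0.3, 0], [0, 0, 0]],
  [0, [0.03, -0.3, 0], [0, 0, 0]],
  [0, [0, -0.3, 0], [0, 0, 0]],
  [0, [-0.03, -0.3, 0], [0, 0, 0]],
  [0, [-0.05, -0.3, 0], [0, 0, 0]],
  [0, [0, 0, 0], [0, 0, 0]],
])

```text
time_s: 6.42
ee_pos: [637.9, 242.3, 67.6]
ee_rot: [179.8, 0.5, 169.1]
force: [5.9, 0.7, 2.0]
gripper_width: 20.0
gripper_force: 12.0
```

>>> move_arm([
  [50, [0, 0, 0], [0, 0, 0]],
  [60, [0, 0, 0], [0, 0, 0]],
  [60, [0, 0, 0.9], [0, 0, 0]],
  [60, [0, 0, 0.9], [0, 0, 0]],
  [60, [0, 0, 0.9], [0, 0, 0]],
  [60, [-0.3, -1, 0.9], [0, 0, 0.14]],
  [60, [-0.3, -1, 0.4], [0, 0, 0.14]],
  [60, [-0.3, -1, 0], [0, 0, 0.14]],
  [60, [-0.3, -1, 0], [0, 0, 0.14]],
  [60, [-0.3, -1, 0], [0, 0, 0.14]],
  [60, [-0.3, -1, 0], [0, 0, 0.14]],
  [60, [-0.3, -1, 0], [0, 0, 0.14]],
  [60, [-0.3, -1, 0], [0, 0, 0.14]],
  [60, [-0.3, -1, 0], [0, 0, 0.14]],
  [60, [-0.3, -1, 0], [0, 0, 0.14]],
  [60, [-0.3, -1, 0], [0, 0, 0.14]],
  [60, [-0.3, -1, 0], [0, 0, 0.14]],
  [60, [-0.3, -1, 0], [0, 0, 0.14]],
  [60, [-0.3, -1, 0], [0, 0, 0.14]],
  [60, [-0.3, -1, 0], [0, 0, 0.14]],
])

```text
time_s: 8.08
ee_pos: [520.1, -133.6, 165.6]
ee_rot: [180.0, -0.1, 177.6]
force: [0.4, 0.8, 0.7]
gripper_width: 60.0
gripper_force: 0.0
```

>>> move_arm([
  [60, [-0.2, -1, 0], [0, 0, 0]],
  [60, [-0.2, -1, 0], [0, 0, 0]],
  [60, [-0.2, -1, 0], [0, 0, 0]],
  [60, [-0.2, -1, 0], [0, 0, 0]],
  [60, [0, -1, 0], [0, 0, 0]],
  [60, [0, -0.65, 0], [0, 0, 0]],
  [60, [0, 0, 0], [0, 0, 0]],
  [60, [0, 0, 0], [0, 0, 0]],
])

```text
time_s: 8.75
ee_pos: [500.7, -274.0, 165.5]
ee_rot: [179.9, -0.1, 177.4]
force: [0.5, 0.6, 0.8]
gripper_width: 60.0
gripper_force: 0.0
```

```bash
python3 - <<'E'
from h import *
a=grab_frame("wrist");cv2.imwrite("pics/w3.png",a);b=grab_frame("top");cv2.imwrite("pics/t3.png",b)
f=lambda im,x,y,w,h,s:cv2.resize(im[y:y+h,x:x+w],None,fx=s,fy=s,interpolation=cv2.INTER_CUBIC)
m=np.hstack([a[:,120:520],f(b,195,165,100,100,4)]);cv2.imwrite("pics/w3c.png",m)
s=state();print(s["ee_pos"],s["ee_rot"])
E
```

```text
[ 501.06199368 -272.8278452   165.75810028] [ 1.79927153e+02 -8.53565342e-02  1.77540892e+02]
```

View pics/w3c.png

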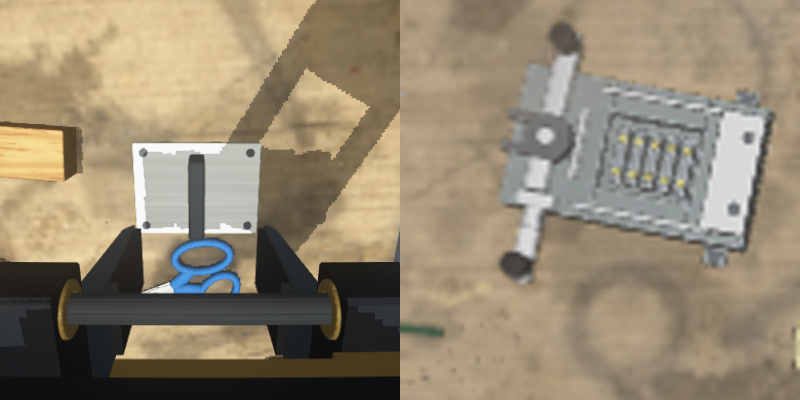

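```bash
python3 - <<'E'
from h import *
W=lambda x,y,z:onz("wrist",x+120,y,z)
print([W(*p,8).round(1) for p in[(133,142),(260,142),(258,233),(140,233)]])
a=cv2.imread("pics/w3.png");g=cv2.cvtColor(a,cv2.COLOR_BGR2GRAY)
for r in(175,190,205,220,228):
  x=np.where(g[r,300:340]<90)[0]+300;print(r,x.min(),x.max(),onz("wrist",x.mean(),r,52).round(1))
print(W(197,155,52))
E
```

```text
[array([ 459.3, -331.9,    8. ]), array([ 464.3, -214.3,    8. ]), array([ 554.8, -215.7,    8. ]), array([ 549.8, -333.6,    8. ])]
175 309 323 [ 483.3 -274.3   52. ]
190 309 323 [ 496.1 -274.8   52. ]
205 309 323 [ 509.1 -275.4   52. ]
220 309 323 [ 522.6 -276.    52. ]
228 309 323 [ 529.9 -276.4   52. ]
[ 466.77647226 -272.72431926   52.        ]
```

>>> move_arm([
  [50, [0.16, -0.07, -0.93], [0, 0, 0]],
  [50, [0, 0, -0.93], [0, 0, 0]],
  [50, [0, 0, -0.93], [0, 0, 0]],
  [50, [0, 0, -0.93], [0, 0, 0]],
  [50, [0, 0, -0.93], [0, 0, 0]],
  [40, [0, 0, -0.93], [0, 0, 0]],
  [20, [0, 0, 0], [0, 0, 0]],
  [0, [0, 0, 0], [0, 0, 0]],
  [0, [0, 0, 0], [0, 0, 0]],
  [0, [0, 0, 0], [0, 0, 0]],
  [0, [0, 0, 0], [0, 0, 0]],
  [0, [0, 0, 0], [0, 0, 0]],
], grip_force=45)

```text
time_s: 9.85
ee_pos: [506.6, -276.1, 28.4]
ee_rot: [-179.9, 0.2, 177.5]
force: [0.3, 1.3, 6.2]
gripper_width: 13.4
gripper_force: 45.0
```

>>> move_arm([
  [0, [0, 0, 0.4], [0, 0, 0]],
  [0, [0, 0, 0.8], [0, 0, 0]],
  [0, [0, 0, 1], [0, 0, 0]],
  [0, [0, 0, 1], [0, 0, 0]],
  [0, [0, 0, 1], [0, 0, 0]],
  [0, [0.07, 0.4, 0.8], [0, 0, -0.11]],
  [0, [0.07, 0.8, 0], [0, 0, -0.11]],
  [0, [0.07, 1, 0], [0, 0, -0.11]],
  [0, [0.07, 1, 0], [0, 0, -0.11]],
  [0, [0.07, 1, 0], [0, 0, -0.11]],
  [0, [0.07, 1, 0], [0, 0, -0.11]],
  [0, [0.07, 1, 0], [0, 0, -0.11]],
  [0, [0.07, 1, 0], [0, 0, -0.11]],
  [0, [0.07, 1, 0], [0, 0, -0.11]],
  [0, [0.07, 1, 0], [0, 0, -0.11]],
  [0, [0.07, 1, 0], [0, 0, -0.11]],
  [0, [0.07, 1, 0], [0, 0, -0.11]],
  [0, [0.07, 1, 0], [0, 0, -0.11]],
  [0, [0.07, 1, 0], [0, 0, -0.11]],
  [0, [0.07, 1, 0], [0, 0, -0.11]],
])

```text
time_s: 11.52
ee_pos: [531.2, 80.4, 152.2]
ee_rot: [-180.0, -0.0, 170.9]
force: [0.4, -0.5, -2.1]
gripper_width: 13.4
gripper_force: 45.0
```

>>> move_arm([
  [0, [0.07, 1, 0], [0, 0, -0.11]],
  [0, [0.07, 1, 0], [0, 0, -0.11]],
  [0, [0.07, 1, 0], [0, 0, -0.11]],
  [0, [0.07, 1, 0], [0, 0, -0.11]],
  [0, [0.03, 0.12, 0], [0, 0, -0.04]],
  [0, [0, 0, 0], [0.98, -0.19, 0]],
  [0, [0, 0, -0.4], [0.98, -0.19, 0]],
  [0, [0, 0, -0.6], [0.98, -0.19, 0]],
  [0, [0, 0, 0], [0, 0, 0]],
  [0, [0, 0, 0], [0, 0, 0]],
  [0, [0, 0, 0], [0, 0, 0]],
])

```text
time_s: 12.43
ee_pos: [540.1, 182.2, 127.6]
ee_rot: [168.1, 0.0, 169.0]
force: [0.2, 0.2, -2.1]
gripper_width: 13.8
gripper_force: 45.0
```

```bash
python3 - <<'E'
from h import *
s=state();print(s["ee_pos"],s["ee_rot"],s["gripper_width"])
a=grab_frame("wrist");cv2.imwrite("pics/w4.png",a)
b=grab_frame("side");cv2.imwrite("pics/s4.png",b)
f=lambda im,x,y,w,h,s:cv2.resize(im[y:y+h,x:x+w],None,fx=s,fy=s,interpolation=cv2.INTER_CUBIC)
m=np.hstack([f(a,110,60,420,260,1.15),f(b,250,80,100,100,2.99)]);cv2.imwrite("pics/w4c.png",m)
print(m.shape)
E
```

```text
[540.08711285 182.22570659 127.61180319] [1.68059556e+02 4.85743345e-02 1.68971178e+02] 13.809856049880699
(299, 782, 3)
```

View pics/w4c.png

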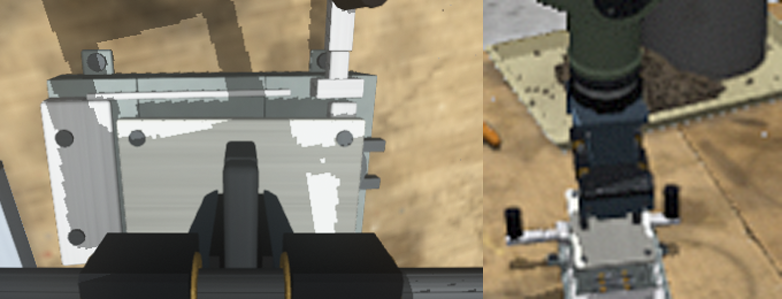

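```bash
python3 - <<'E'
from h import *
a=cv2.imread("pics/w4.png");g=cv2.cvtColor(a,cv2.COLOR_BGR2GRAY).astype(int)
for c in(240,260,290,330,350):print("col",c,g[132:172,c].tolist())
for r in(170,180,200,220):print("row",r,g[r,196:222].tolist(),g[r,412:436].tolist())
E
```

```text
col 240 [179, 178, 178, 179, 179, 178, 179, 150, 168, 235, 243, 241, 234, 201, 161, 171, 137, 107, 107, 107, 107, 107, 106, 107, 106, 107, 105, 106, 105, 99, 91, 127, 200, 236, 242, 243, 243, 243, 243, 243]
col 260 [180, 179, 179, 180, 180, 179, 169, 150, 205, 241, 242, 239, 227, 194, 176, 175, 175, 147, 105, 105, 104, 106, 106, 105, 106, 106, 106, 106, 107, 99, 92, 127, 200, 237, 242, 243, 243, 243, 243, 243]
col 290 [178, 178, 179, 179, 178, 177, 142, 177, 236, 241, 238, 227, 181, 159, 175, 175, 147, 105, 105, 106, 105, 105, 105, 105, 105, 105, 106, 106, 106, 98, 94, 129, 205, 238, 242, 243, 243, 243, 243, 235]
col 330 [103, 103, 103, 104, 104, 94, 113, 147, 153, 150, 142, 113, 94, 103, 104, 103, 104, 104, 104, 104, 104, 103, 104, 104, 103, 103, 103, 104, 104, 98, 91, 103, 138, 161, 171, 174, 173, 174, 176, 176]
col 350 [163, 163, 163, 163, 163, 140, 175, 229, 233, 232, 222, 186, 164, 137, 101, 101, 101, 102, 102, 102, 101, 102, 102, 101, 101, 101, 101, 101, 102, 98, 94, 105, 138, 162, 173, 176, 174, 176, 177, 177]
row 170 [157, 154, 156, 158, 158, 157, 173, 229, 242, 234, 205, 154
[... 258 characters left out ...]
0, 107, 91, 106, 105, 116, 158, 171, 171, 172, 172, 172, 172, 172, 148] [124, 123, 124, 111, 105, 166, 180, 180, 180, 180, 181, 181, 180, 168, 104, 66, 62, 63, 62, 61, 62, 66, 66, 67]
row 200 [161, 160, 158, 156, 152, 153, 155, 155, 155, 155, 156, 157, 144, 125, 101, 93, 107, 106, 121, 159, 170, 169, 170, 169, 169, 169] [176, 175, 177, 176, 175, 176, 175, 176, 175, 175, 176, 166, 134, 120, 119, 118, 134, 165, 149, 151, 152, 152, 154, 155]
row 220 [159, 159, 160, 159, 156, 153, 149, 150, 153, 153, 154, 154, 155, 153, 140, 120, 93, 96, 105, 108, 129, 158, 166, 165, 165, 166] [178, 178, 178, 178, 178, 179, 178, 178, 178, 173, 152, 120, 111, 111, 111, 111, 111, 112, 111, 111, 110, 111, 111, 111]
```

```bash
python3 - <<'E'
from h import *
from scipy.spatial.transform import Rotation as Ro
s=state();C=cam("wrist");T=np.array(s["ee_pos"]);R=Ro.from_euler("xyz",s["ee_rot"],degrees=True).as_matrix()
def pl(u,v,d):
    o,r=ray("wrist",u,v,C);n=R[:,2];k=(n@(T+d*n-o))/(n@r);return R.T@(o+k*r-T)
for d in(18.5,20):
  print("near x",[pl(*p,d).round(1)[:2] for p in[(240,163.5),(290,163.5),(350,164)]])
  print("L",[pl(*p,d).round(1)[:2] for p in[(211,170),(213,180),(215.2,200),(216.6,220)]])
  print("R",[pl(*p,d).round(1)[:2] for p in[(426.7,170),(425.6,180),(423.7,200),(422.3,220)]])
c,q=np.cos(np.radians(-11)),np.sin(np.radians(-11));H=np.array([[c,-q],[q,c]])
h=lambda w:(H.T@(w[:2]-[537,171.5])).round(1)
print("TCP",h(T),"fence",[h(onz("wrist",*p,45,C)) for p in[(240,145.2),(290,144),(350,143)]])
print("lip",[h(onz("wrist",*p,61,C)) for p in[(207,180),(209,200),(211,220)]])
E
```

```text
near x [array([ 45.2, -42.6]), array([ 45.2, -15.4]), array([44.9, 17.1])]
L [array([ 41.6, -58.7]), array([ 36. , -58.1]), array([ 24.5, -57.9]), array([ 12.6, -58.1])]
R [array([41.7, 59.2]), array([36.1, 59.1]), array([24.6, 59. ]), array([12.7, 59.3])]
near x [array([ 44.9, -42.9]), array([ 44.9, -15.6]), array([44.7, 17.3])]
L [array([ 41.3, -59.2]), array([ 35.6, -58.6]), array([ 24. , -58.3]), array([ 12. , -58.5])]
R [array([41.4, 59.7]), array([35.7, 59.6]), array([24.1, 59.5]), array([12.1, 59.7])]
TCP [ 1.2 11.8] fence [array([-46.3, -26. ]), array([-46.2,   8.7]), array([-45.7,  53. ])]
lip [array([-26.5, -48.3]), array([-12.9, -48.2]), array([  1.2, -48.1])]
```

>>> move_arm([
  [0, [0.024, -0.004, -0.5], [0, 0, 0]],
  [0, [0, 0, -0.5], [0, 0, 0]],
  [0, [0, 0, -0.4], [0, 0, 0]],
  [0, [0, 0, -0.25], [0, 0, 0]],
  [0, [0, 0, -0.11], [0, 0, 0]],
  [0, [0, 0, 0], [0, 0, 0]],
  [0, [0, 0, 0], [0, 0, 0]],
])

```text
time_s: 13.12
ee_pos: [540.5, 182.5, 83.1]
ee_rot: [168.0, 0.0, 169.0]
force: [-0.1, -0.1, -2.1]
gripper_width: 13.3
gripper_force: 45.0
```

>>> move_arm([
  [0, [0, 0, -0.04], [0, 0, 0]],
  [0, [-0.023, -0.118, 0], [0, 0, 0]],
  [0, [-0.023, -0.118, 0], [0, 0, 0]],
  [0, [-0.023, -0.118, 0], [0, 0, 0]],
  [0, [-0.023, -0.118, 0], [0, 0, 0]],
  [0, [-0.023, -0.118, 0], [0, 0, 0]],
  [0, [-0.023, -0.118, 0], [0, 0, 0]],
  [0, [0, 0, 0], [0, 0, 0]],
  [0, [0, 0, 0], [0, 0, 0]],
])

```text
time_s: 13.87
ee_pos: [536.7, 164.4, 81.8]
ee_rot: [168.0, -0.0, 169.0]
force: [-0.3, -0.1, -2.2]
gripper_width: 13.5
gripper_force: 45.0
```

```bash
python3 - <<'E'
from h import *
s=state();print(s["ee_pos"],s["ee_rot"],s["force"])
a=grab_frame("wrist");cv2.imwrite("pics/w5.png",a)
b=grab_frame("side")
f=lambda im,x,y,w,h,s:cv2.resize(im[y:y+h,x:x+w],None,fx=s,fy=s,interpolation=cv2.INTER_CUBIC)
m=np.hstack([f(a,110,60,420,260,1.15),f(b,250,100,100,100,2.99)]);cv2.imwrite("pics/w5c.png",m)
E
```

```text
[536.7085211  164.35453541  81.76942379] [ 1.68011088e+02 -4.67374890e-03  1.68967231e+02] [-0.30172789 -0.13879305 -2.17357758]
```

View pics/w5c.png

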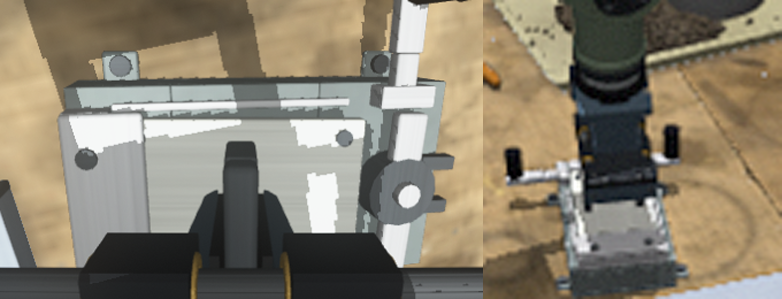

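>>> move_arm([
  [0, [0.013, 0.04, -0.083], [-0.49, 0.095, 0]],
  [0, [0.013, 0.04, -0.083], [-0.49, 0.095, 0]],
  [0, [0.013, 0.04, -0.083], [-0.49, 0.095, 0]],
  [0, [0.013, 0.04, -0.083], [-0.49, 0.095, 0]],
  [0, [0.013, 0.04, -0.083], [-0.49, 0.095, 0]],
  [0, [0.013, 0.04, -0.083], [-0.49, 0.095, 0]],
  [0, [0, 0, 0], [0, 0, 0]],
  [0, [0, 0, 0], [0, 0, 0]],
])

```text
time_s: 14.63
ee_pos: [538.6, 171.2, 69.1]
ee_rot: [180.0, -0.0, 169.1]
force: [-0.1, -0.2, -2.2]
gripper_width: 13.5
gripper_force: 45.0
```

>>> move_arm([
  [0, [0, 0, -0.03], [0, 0, 0]],
  [0, [0, 0, -0.03], [0, 0, 0]],
  [0, [0, 0, 0], [0, 0, 0]],
  [0, [0, 0, 0], [0, 0, 0]],
])

```text
time_s: 14.97
ee_pos: [538.7, 170.6, 68.5]
ee_rot: [179.9, 0.0, 168.9]
force: [-2.0, 1.7, 4.9]
gripper_width: 13.5
gripper_force: 45.0
```

>>> move_arm([
  [25, [0, 0, 0], [0, 0, 0]],
  [40, [0, 0, 0], [0, 0, 0]],
  [50, [0, 0, 0], [0, 0, 0]],
  [50, [0, 0, 0.5], [0, 0, 0]],
  [60, [0, 0, 0.9], [0, 0, 0]],
  [60, [0, 0, 0.9], [0, 0, 0]],
  [60, [0, 0, 0.9], [0, 0, 0]],
  [60, [0, 0, 0], [0, 0, 0]],
])

```text
time_s: 15.63
ee_pos: [541.5, 171.2, 152.2]
ee_rot: [179.8, 0.5, 169.0]
force: [1.0, 0.8, 1.0]
gripper_width: 59.1
gripper_force: 0.0
```

```bash
python3 - <<'E'
from h import *
s=state();print(s["ee_pos"],s["ee_rot"],s["force"])
a=grab_frame("wrist");cv2.imwrite("pics/w6.png",a)
b=grab_frame("side");cv2.imwrite("pics/s6.png",b)
f=lambda im,x,y,w,h,s:cv2.resize(im[y:y+h,x:x+w],None,fx=s,fy=s,interpolation=cv2.INTER_CUBIC)
m=np.hstack([f(a,110,60,420,260,1.15),f(b,250,110,100,100,2.99)]);cv2.imwrite("pics/w6c.png",m)
E
```

```text
[541.49878572 171.18126195 152.15986905] [179.77314881   0.46178486 168.99110303] [1.04141053 0.81273105 1.04515696]
```

View pics/w6c.png

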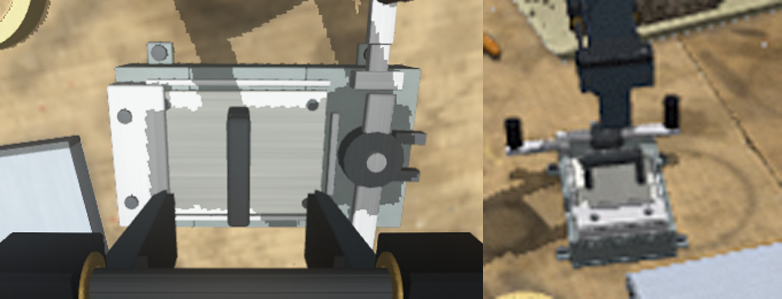

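```bash
python3 - <<'E'
from h import *
C=cam("wrist");a=cv2.imread("pics/w6.png");g=cv2.cvtColor(a,cv2.COLOR_BGR2GRAY).astype(int)
c,q=np.cos(np.radians(-11.2)),np.sin(np.radians(-11.2));H=np.array([[c,-q],[q,c]])
h=lambda w:(H.T@(w[:2]-[538.5,171.5])).round(1)
for r in(165,185,205,225):
  x=np.where(g[r,295:340]<75)[0]+295;print(r,x.min(),x.max(),h(onz("wrist",x.mean(),r,92,C)))
for col in(270,300,350,370):print(col,g[124:160,col].tolist())
for r in(160,):print(g[r,380:420].tolist())
E
```

```text
165 308 326 [-36.2  -2.9]
185 308 326 [-22.8  -2. ]
205 308 326 [-8.9 -2. ]
225 308 326 [ 5.5 -1.9]
270 [192, 193, 193, 193, 162, 174, 238, 245, 244, 231, 196, 193, 193, 183, 141, 171, 235, 245, 246, 246, 246, 246, 246, 246, 246, 246, 246, 246, 231, 189, 190, 190, 188, 185, 185, 185]
300 [111, 111, 111, 112, 102, 122, 159, 165, 161, 149, 125, 110, 110, 107, 99, 132, 174, 184, 185, 187, 189, 186, 179, 180, 183, 186, 187, 186, 187, 186, 189, 189, 186, 184, 185, 183]
350 [185, 183, 184, 183, 155, 160, 230, 243, 240, 231, 190, 165, 184, 173, 135, 188, 241, 245, 245, 245, 245, 245, 245, 245, 246, 246, 246, 245, 229, 185, 186, 187, 185, 184, 184, 183]
370 [184, 184, 183, 184, 174, 172, 222, 241, 239, 233, 199, 164, 182, 155, 100, 184, 240, 245, 245, 245, 245, 245, 245, 245, 245, 245, 246, 240, 232, 215, 186, 188, 185, 185, 184, 184]
[183, 183, 183, 183, 184, 183, 184, 184, 184, 183, 183, 184, 175, 127, 102, 106, 100, 83, 75, 125, 155, 159, 157, 157, 138, 112, 104, 103, 104, 104, 105, 104, 105, 105, 104, 104, 105, 105, 105, 104]
```

>>> move_arm([
  [60, [0.76, 0.572, 0], [0, 0, 0]],
  [60, [0.76, 0.572, 0], [0, 0, 0]],
  [60, [0.76, 0.572, 0], [0, 0, 0]],
  [60, [0.76, 0.572, 0], [0, 0, 0]],
  [60, [0.76, 0.572, 0], [0, 0, 0]],
  [60, [0, 0, -0.4], [0, 0, 0]],
  [60, [0, 0, -0.8], [0, 0, 0]],
  [60, [0, 0, -0.8], [0, 0, 0]],
  [60, [0, 0, -0.8], [0, 0, 0]],
  [50, [0, 0, -0.6], [0, 0, 0]],
  [40, [0, 0, 0], [0, 0, 0]],
  [20, [0, 0, 0], [0, 0, 0]],
  [0, [0, 0, 0], [0, 0, 0]],
  [0, [0, 0, 0], [0, 0, 0]],
  [0, [0, 0, 0], [0, 0, 0]],
  [0, [0, 0, 0], [0, 0, 0]],
], grip_force=12)

```text
time_s: 17.07
ee_pos: [634.4, 242.9, 63.9]
ee_rot: [179.9, 0.1, 169.0]
force: [0.8, 2.6, 1.3]
gripper_width: 20.0
gripper_force: 12.0
```

Gripped; now swing back along the reversed arc.

>>> move_arm([
  [0, [0.05, 0.3, 0], [0, 0, 0]],
  [0, [0.03, 0.3, 0], [0, 0, 0]],
  [0, [0, 0.3, 0], [0, 0, 0]],
  [0, [-0.03, 0.3, 0], [0, 0, 0]],
  [0, [-0.06, 0.3, 0], [0, 0, 0]],
  [0, [-0.09, 0.29, 0], [0, 0, 0]],
  [0, [-0.11, 0.28, 0], [0, 0, 0]],
  [0, [-0.14, 0.27, 0], [0, 0, 0]],
  [0, [-0.16, 0.25, 0], [0, 0, 0]],
  [0, [-0.19, 0.24, 0], [0, 0, 0]],
  [0, [-0.21, 0.22, 0], [0, 0, 0]],
  [0, [-0.23, 0.2, 0], [0, 0, 0]],
  [0, [-0.25, 0.17, 0], [0, 0, 0]],
  [0, [-0.26, 0.15, 0], [0, 0, 0]],
  [0, [-0.27, 0.13, 0], [0, 0, 0]],
  [0, [-0.29, 0.1, 0], [0, 0, 0]],
  [0, [-0.29, 0.07, 0], [0, 0, 0]],
  [0, [-0.06, 0, 0], [0, 0, 0]],
  [0, [0, 0, 0], [0, 0, 0]],
  [0, [0, 0, 0], [0, 0, 0]],
])

```text
time_s: 18.73
ee_pos: [568.9, 340.0, 63.1]
ee_rot: [179.9, -0.1, 169.0]
force: [0.2, 1.0, 5.5]
gripper_width: 19.9
gripper_force: 12.0
```

>>> move_arm([
  [0, [-0.08, 0.015, 0], [0, 0, 0]],
  [0, [-0.08, 0.015, 0], [0, 0, 0]],
  [0, [-0.04, 0, 0], [0, 0, 0]],
  [0, [0, 0, 0], [0, 0, 0]],
])

```text
time_s: 19.07
ee_pos: [566.8, 340.4, 63.1]
ee_rot: [179.8, 0.3, 169.0]
force: [6.7, 0.9, 2.5]
gripper_width: 19.6
gripper_force: 12.0
```

>>> move_arm([
  [40, [0, 0, 0], [0, 0, 0]],
  [60, [0, 0, 0], [0, 0, 0]],
  [60, [0, 0, 0.85], [0, 0, 0]],
  [60, [0, 0, 0.85], [0, 0, 0]],
  [60, [0, 0, 0.85], [0, 0, 0]],
  [60, [-0.82, -0.383, 0.85], [0, 0, 0]],
  [60, [-0.82, -0.383, 0], [0, 0, 0]],
  [60, [-0.82, -0.383, 0], [0, 0, 0]],
  [60, [-0.82, -0.383, 0], [0, 0, 0]],
  [60, [-0.82, -0.383, 0], [0, 0, 0]],
  [60, [-0.82, -0.383, 0], [0, 0, 0]],
  [60, [0, 0, 0], [0, 0, 0]],
  [60, [0, 0, 0], [0, 0, 0]],
])

```text
time_s: 20.15
ee_pos: [439.7, 281.7, 147.2]
ee_rot: [-179.9, -0.1, 169.0]
force: [0.5, 0.0, -0.2]
gripper_width: 60.2
gripper_force: 0.0
```

```bash
python3 - <<'E'
from h import *
s=state();print(s["ee_pos"],s["ee_rot"],s["force"])
a=grab_frame("wrist");cv2.imwrite("pics/w7.png",a)
b=grab_frame("top")
f=lambda im,x,y,w,h,s:cv2.resize(im[y:y+h,x:x+w],None,fx=s,fy=s,interpolation=cv2.INTER_CUBIC)
cv2.imwrite("pics/w7c.png",np.hstack([a[:,120:520],f(b,195,165,100,100,4)]))
E
```

```text
[439.73104087 281.66971007 147.19090711] [-1.79940662e+02 -1.47734756e-01  1.68988725e+02] [ 0.45634578  0.0068384  -0.16077323]
```

View pics/w7c.png

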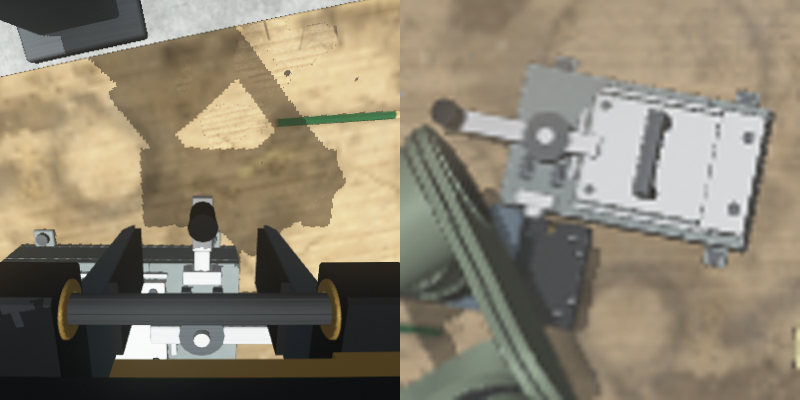

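>>> move_arm([
  [60, [0.05, 0.03, -0.89], [0, 0, 0]],
  [60, [0, 0, -0.89], [0, 0, 0]],
  [60, [0, 0, -0.89], [0, 0, 0]],
  [50, [0, 0, -0.89], [0, 0, 0]],
  [40, [0, 0, 0], [0, 0, 0]],
  [0, [0, 0, 0], [0, 0, 0]],
  [0, [0, 0, 0], [0, 0, 0]],
  [0, [0, 0, 0], [0, 0, 0]],
  [0, [0, 0, 0], [0, 0, 0]],
  [0, [0, 0, 0], [0, 0, 0]],
  [0, [0, 0, 0], [0, 0, 0]],
  [0, [0.2, -0.04, 0], [0, 0, 0]],
  [0, [0.2, -0.04, 0], [0, 0, 0]],
  [0, [0.2, -0.04, 0], [0, 0, 0]],
  [0, [0.2, -0.04, 0], [0, 0, 0]],
  [0, [0.2, -0.04, 0], [0, 0, 0]],
  [0, [0.1, -0.02, 0], [0, 0, 0]],
  [0, [0.08, -0.02, 0], [0, 0, 0]],
  [0, [0, 0, 0], [0, 0, 0]],
], grip_force=30)

```text
time_s: 21.83
ee_pos: [473.1, 277.5, 59.9]
ee_rot: [179.9, 0.0, 169.0]
force: [-2.6, 0.6, 5.9]
gripper_width: 19.4
gripper_force: 30.0
```

>>> move_arm([
  [0, [0.06, -0.01, 0], [0, 0, 0]],
  [0, [0.06, -0.01, 0], [0, 0, 0]],
  [0, [0, 0, 0], [0, 0, 0]],
])

```text
time_s: 22.08
ee_pos: [473.2, 277.5, 60.0]
ee_rot: [179.9, -0.3, 168.9]
force: [-9.3, 3.9, 10.3]
gripper_width: 19.3
gripper_force: 30.0
```

Hard stop reached. Release, retreat and check.

>>> move_arm([
  [40, [0, 0, 0], [0, 0, 0]],
  [60, [0, 0, 0], [0, 0, 0]],
  [60, [0, 0, 0.5], [0, 0, 0]],
  [60, [0, 0, 0.9], [0, 0, 0]],
  [60, [0, 0, 0.9], [0, 0, 0]],
  [60, [0, 0, 0.9], [0, 0, 0]],
  [60, [-0.8, 0, 0.9], [0, 0, 0]],
  [60, [-0.8, 0, 0.9], [0, 0, 0]],
  [60, [0, 0, 0], [0, 0, 0]],
])

```text
time_s: 22.83
ee_pos: [434.9, 277.0, 187.9]
ee_rot: [179.8, 0.2, 169.0]
force: [-0.3, 0.6, 0.4]
gripper_width: 60.0
gripper_force: 0.0
```

```bash
python3 - <<'E'
from h import *
s=state();print(s["ee_pos"],s["force"])
a=grab_frame("wrist");cv2.imwrite("pics/w8.png",a)
b=grab_frame("side")
f=lambda im,x,y,w,h,s:cv2.resize(im[y:y+h,x:x+w],None,fx=s,fy=s,interpolation=cv2.INTER_CUBIC)
cv2.imwrite("pics/w8c.png",np.hstack([a[:,120:520],f(b,250,110,100,100,4)]))
E
```

```text
[434.86094896 276.96458455 187.85496293] [-0.30168427  0.62053426  0.40956213]
```

View pics/w8c.png

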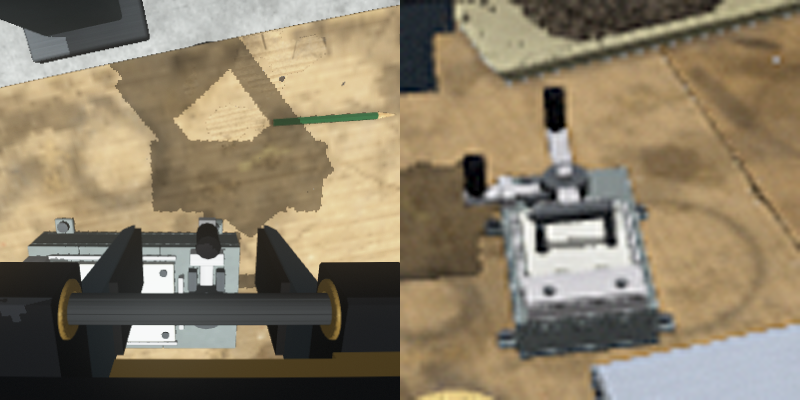

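```bash
python3 - <<'E'
from h import *
p=onz("wrist",327,243,86);print(p)
if p[0]>471: print(job_done())
E
```

```text
[473.1155529  276.31544997  86.        ]
the job is handed in; nothing more can be done
None
```

I fitted the panel under the lip and flat on its seat, closed the handle over it, pushed the lock bolt home and handed the job in at about 23 s. The final pictures looked right, but no verdict came back.

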